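# Put the balance weights back in their block in order of size

## Robot

A 6-joint arm with a two-finger parallel gripper is mounted at the origin on a cart in front of the work surface, level with it; the furniture and walls round the work are solid. World frame = base frame: x ahead of the robot, y to its left, z up, the work surface at z = 0. Lengths are in m, angles in rad, forces in N, time in s.
With the tool pointing down it reaches from about 0.225 to 0.875 m from the base axis. Payload 3.4 kg.
Tool frame: the origin (TCP) lies at the very end of the fingers, on their centre line; the grasp point (between the pads) lies 19 mm behind it (grip_depth is the distance from the TCP to the grasp point, in m); x points along the fingers, z is the direction in which the jaws open and shut, and the axes are right-handed (so a half turn about x gives the same grasp; the last joint's range is limited). The gripper opens to 85 mm and grips with 20 to 120 N. Pads are 22 mm wide; open, the fingers measure 114 mm over their backs; the gripper's body (76 mm by 85 mm) begins 54 mm behind the grasp point. The pads swing forward as they close: fully open they stand 13 mm farther back than shut.
Start: joints at [1.044, 0.276, 1.505, -0, 1.361, -0.121], TCP at [0.227, 0.528, 0.231] pointing down, gripper open.
Joint ranges: [-2.89, 2.89], [-0.75, 2.08], [0.22, 2.7], [-1.18, 4.32], [0.11, 2.71], [-2.7, 2.7]. Speed limits (rad/s): [2.57, 2.57, 3.14, 3.14, 3.14, 3.14].

## Interface

Orientations are given as a unit quaternion [w, x, y, z].
In Python, from rig import get_state, get_image, sign_off, grip_depth gives the robot as it stands. The module is installed in compiled form; this text tells all that it offers.
- The arm moves only by the tool arm_command, never from a script. Its argument "series" is a list of rows, each an object with "dp": the shift along the tool's x, y, z scaled (see below), a list of three; "angular": the turn, a rotation vector about the tool's x, y, z scaled (see below), a list of three; "gripper": the finger opening in mm, from 0 to 85.4. A call has exactly 8 rows; each row shifts and turns the pose as measured when the row begins, along the tool's axes as they then stand; what a row does not reach is not made up. The controller multiplies each number of a shift by 0.12 m and each number of a turn by 90 degrees. A row lasts 1/8 s, in which the tool goes at most 62.5 mm and 10.7 degrees, less where a joint would pass 70% of its speed; a pose out of reach is approached as far as the arm can. A call with a number of a shift or a turn outside -1 to 1 is refused whole. A call with a gripper value outside its range is refused whole. The fingers move at their own pace and stop on an object; "grip_force" is the grip in N (left out, the last holds). Time passes only in rows, so rows that do not move let the fingers close, or fill a call up. It gives the time, the measured TCP pose, the force and the opening at its end, in the units of the state.
- get_state(): the state, without advancing time (a new reading comes with each control period).
- get_image(name): name is "scene" or "side" or "wrist"; returns a dict with "image" (400x640x3 uint8, blue, green, red), "depth" (400x640 float32, m along the optical axis (not along the pixel's ray), 0 where there is no reading), "mtx" (3x3 intrinsics, pixels), "view" (4x4, takes a point from world to camera coordinates); the wrist camera has in their place "mount" (4x4, takes a point from camera to tool coordinates, whose origin is the TCP and whose axes are the tool frame's). Camera axes: x right, y up, looking along -z (the intrinsics and any distortion apply to the point x, -y, -z); pixel columns grow to the right and rows downward; lengths in m; the calibration is good to about 2 mm. The wrist camera is an equidistant fisheye: a pixel r from the principal point sees the ray r / f radians off the axis. A picture is of the moment at which its call begins: read the wrist's pose just before it.
- sign_off(): hands the job in, once; it reports no verdict.
The state is a dict: "clock": time; "qpos": joint angles; "qd": joint speeds; "effort": joint torques, N m; "position": TCP position; "ee_rot": TCP orientation; "contact_force": force on the tool from outside, world axes, zero at the start; "moment": the same for the moment, N m; "width": finger opening in m.
Only numpy, scipy, OpenCV 4.12 (cv2) and the standard library are available. Lean on these libraries where they do the work, as an engineer would, in place of code of your own. Each camera call takes 0.05 s, during which the arm holds its last target. There are 200 camera calls.

## Task

The balance check is finished: put the four steel knob weights back into their wooden block, in order of size along the graded row, each standing upright and fully down in the socket cut for it. They are calibrated, so keep them upright, and lower them into place rather than letting them drop or fall over.

Things in the scene. Friction and masses are not known exactly. Their poses are not given: they have to be found in the camera images.
- weight_500: the largest of the four steel knob weights (500 g): an upright turned cylinder 54 mm in diameter and 44 mm high, on it a neck 6 mm high and a round grip knob 24 mm in diameter and 12 mm high; 62 mm high in all. Origin at the centre of its underside, z up along its axis. It may be held by the knob or by the cylinder.
- weight_200: the second largest of the four steel knob weights (200 g): an upright turned cylinder 41 mm in diameter and 36 mm high, on it a neck 5 mm high and a round grip knob 19 mm in diameter and 11 mm high; 52 mm high in all. Origin at the centre of its underside, z up along its axis. It may be held by the knob or by the cylinder.
- weight_100: the second smallest of the four steel knob weights (100 g): an upright turned cylinder 28 mm in diameter and 30 mm high, on it a neck 4 mm high and a round grip knob 15 mm in diameter and 10 mm high; 44 mm high in all. Origin at the centre of its underside, z up along its axis. It may be held by the knob or by the cylinder.
- weight_50: the smallest of the four steel knob weights (50 g): an upright turned cylinder 16 mm in diameter and 18 mm high, on it a neck 3 mm high and a round grip knob 12 mm in diameter and 9 mm high; 30 mm high in all. Origin at the centre of its underside, z up along its axis. It may be held by the knob or by the cylinder.
- weight_block: the wooden weight block, fixed to the worktop: 258 x 92 mm at its foot, 250 x 84 mm above, 26 mm high, with four round blind sockets in one row along its x axis, graded in size from the largest (towards its -x end) to the smallest (+x end), their centres at x = -78.5, -9, 47.5 and 93.5 mm. It may be turned any way round. Origin at the centre of its underside, z up.
- pad_500: the round grey felt pad on the floor of the largest socket, 62 mm in diameter, 2 mm thick. The socket has a 64 mm bore for the 54 mm weight, its mouth countersunk 3.5 mm wider all round over the top 5 mm; the weight stands on the pad's upper face, 10 mm below the block's top, 16 mm above the worktop. Origin at the centre of the pad's underside; axes as the block's.
- pad_200: the round grey felt pad on the floor of the second largest socket, 49 mm in diameter, 2 mm thick. The socket has a 51 mm bore for the 41 mm weight, its mouth countersunk 3.5 mm wider all round over the top 5 mm; the weight stands on the pad's upper face, 10 mm below the block's top, 16 mm above the worktop. Origin at the centre of the pad's underside; axes as the block's.
- pad_100: the round grey felt pad on the floor of the second smallest socket, 36 mm in diameter, 2 mm thick. The socket has a 38 mm bore for the 28 mm weight, its mouth countersunk 3.5 mm wider all round over the top 5 mm; the weight stands on the pad's upper face, 10 mm below the block's top, 16 mm above the worktop. Origin at the centre of the pad's underside; axes as the block's.
- pad_50: the round grey felt pad on the floor of the smallest socket, 24 mm in diameter, 2 mm thick. The socket has a 26 mm bore for the 16 mm weight, its mouth countersunk 3.5 mm wider all round over the top 5 mm; the weight stands on the pad's upper face, 10 mm below the block's top, 16 mm above the worktop. Origin at the centre of the pad's underside; axes as the block's.
Mind the look-alikes: they are no part of the job. Leave any blue look-alike of the weight_200 alone.

How it is judged:
At the end, for the whole second after the job is handed in: Each of the four weights stands in its own socket of the block, released and at rest: within 8 mm of the socket's centre, its underside within 4 mm of the felt (fully down), within 4.5 degrees of upright. No weight was dropped (more than about 18 mm of free fall) or tipped over on the way (horizontal distance between weight_500 and pad_500 below 0.008 m and z of weight_500 in the frame of pad_500 between -0.003 and 0.006 m and angle between each of weight_500, weight_200, weight_100, weight_50's own z axis and vertical below 0.08 rad and linear speed of each of weight_500, weight_200, weight_100, weight_50 below 0.02 m/s and contact force between each of weight_500, weight_200, weight_100, weight_50 and the fingers below 0.05 N and horizontal distance between weight_200 and pad_200 below 0.008 m and z of weight_200 in the frame of pad_200 between -0.003 and 0.006 m and horizontal distance between weight_100 and pad_100 below 0.008 m and z of weight_100 in the frame of pad_100 between -0.003 and 0.006 m and horizontal distance between weight_50 and pad_50 below 0.008 m and z of weight_50 in the frame of pad_50 between -0.003 and 0.006 m); the robot touches nothing.
It fails at once if a weight is dropped: it moves at more than 0.6 m/s (a free fall of about 18 mm) while no finger touches it ((linear speed of weight_500 above 0.6 m/s and contact force between weight_500 and the fingers below 0.01 N) or (linear speed of weight_200 above 0.6 m/s and contact force between weight_200 and the fingers below 0.01 N) or (linear speed of weight_100 above 0.6 m/s and contact force between weight_100 and the fingers below 0.01 N) or (linear speed of weight_50 above 0.6 m/s and contact force between weight_50 and the fingers below 0.01 N)).
It fails at once if a weight is tipped more than 57 degrees (angle between any of weight_500, weight_200, weight_100, weight_50's own z axis and vertical above 1 rad).
It also fails if it takes over 112 s, if anything falls off the work surface, if the arm or the gripper's body presses on something with over 40 N, if the wrist force passes 120 N, or if a joint passes its speed limit or range.

## Working session

There is one attempt and no reset: what is moved stays moved. The work goes in short steps, Python scripts to look and compute and a tool call to move; the robot and the scene stay as the last step left them, time stands still between calls to the robot, and variables do not carry over. Pictures are saved under pics/ and viewed, about 12 in all and at most 16, crops included, and the job is handed in when it is done.

Besides the shell and the picture viewer there is one more tool, called after "Call:" as a command line: name --argument value ..., lists and objects as JSON in quotes. arm_command: Moves the arm, as the interface text tells. Its arguments: {"type":"object","properties":{"series":{"type":"array","items":{"type":"object","properties":{"dp":{"type":"array","items":{"type":"number"}},"angular":{"type":"array","items":{"type":"number"}},"gripper":{"type":"number"}}}},"grip_force":{"type":"number"}},"required":["series"]}

```bash
mkdir -p pics; cat > h.py <<'E'
import numpy as np, cv2
from rig import get_state,get_image,sign_off,grip_depth
from scipy.spatial.transform import Rotation as R
def rot(s): q=s["ee_rot"]; return R.from_quat([q[1],q[2],q[3],q[0]]).as_matrix()
def cloud(d):
    "world points per pixel from depth, fixed cameras"
    h,w=d["depth"].shape; u,v=np.meshgrid(np.arange(w),np.arange(h)); K=d["mtx"]; z=d["depth"]
    P=np.stack([(u-K[0,2])/K[0,0]*z,-(v-K[1,2])/K[1,1]*z,-z],-1)
    V=np.linalg.inv(d["view"]); return P@V[:3,:3].T+V[:3,3]
def ray(d,uv,h):
    "fixed camera pixels onto plane z=h"
    uv=np.atleast_2d(uv).astype(float);K=d["mtx"];V=np.linalg.inv(d["view"])
    r=np.stack([(uv[:,0]-K[0,2])/K[0,0],-(uv[:,1]-K[1,2])/K[1,1],-np.ones(len(uv))],-1)@V[:3,:3].T
    return V[:3,3]+r*((h-V[2,3])/r[:,2])[:,None]
E
python3 - <<'E'
from h import *
s=get_state();print(s,grip_depth);print(rot(s))
for n in("scene","side","wrist"):
    d=get_image(n);cv2.imwrite(f"pics/{n}0.png",d["image"]);print(n,d["mtx"],d.get("view",d.get("mount")),(d["depth"]>0).mean())
    np.savez(f"{n}0.npz",**d)
E
```

```text
{'clock': 0.0, 'qpos': array([ 1.04399737e+00,  2.76609729e-01,  1.50617506e+00, -1.67313864e-06,
        1.36070711e+00, -1.20965140e-01]), 'qd': array([-5.15582132e-04, -1.97723467e-04, -7.68859873e-04, -4.55300704e-05,
       -5.38677146e-05,  1.05859739e-03]), 'effort': array([ 1.45736249e-03, -4.16776192e+01, -2.45813906e+01,  1.95949224e-04,
        1.09094949e-02,  6.18075362e-06]), 'position': array([0.22670924, 0.52782026, 0.23041462]), 'ee_rot': array([ 0.58990377, -0.38927729,  0.59110572,  0.38867822]), 'contact_force': array([ 0.80797333, -0.05696904, -0.46080867]), 'moment': array([-5.76044893e-05,  3.58331171e-02,  1.65420760e-02]), 'width': 0.08570216210058097} 0.0187
[[-9.53467164e-04 -9.18773567e-01  3.94783769e-01]
 [-1.64257040e-03  3.94784854e-01  9.18772127e-01]
 [-9.99998196e-01  2.27558921e-04 -1.88556466e-03]]
scene [[400.67717563   0.         316.07316793]
 [  0.         400.67717563 197.31844123]
 [  0.           0.           1.        ]] [[ 0.77024399 -0.63758417  0.01451259 -0.37511537]
 [ 0.49401945  0.61089044  0.61867411 -0.31113105]
 [-0.40332243 -0.4
[... 164 characters left out ...]
84802623 200.44192889]
 [  0.           0.           1.        ]] [[-0.93081331 -0.36517443  0.01530422  0.4932348 ]
 [ 0.18010934 -0.42185017  0.88859612 -0.11120049]
 [-0.31803649  0.82987352  0.45843508 -1.2864249 ]
 [ 0.          0.          0.          1.        ]] 0.98527734375
wrist [[309.70691629   0.         318.58549309]
 [  0.         309.70691629 193.47083253]
 [  0.           0.           1.        ]] [[ 4.37956564e-04  2.58660941e-01 -9.65968077e-01 -1.44042215e-01]
 [ 4.71504428e-04  9.65968009e-01  2.58661136e-01  6.61165083e-02]
 [ 9.99999793e-01 -5.68740568e-04  3.01092251e-04 -4.07864536e-06]
 [ 0.00000000e+00  0.00000000e+00  0.00000000e+00  1.00000000e+00]] 0.96996484375
```

View pics/scene0.png

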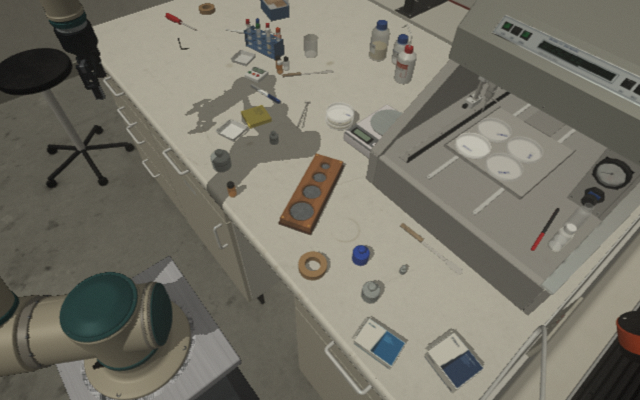

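View pics/side0.png

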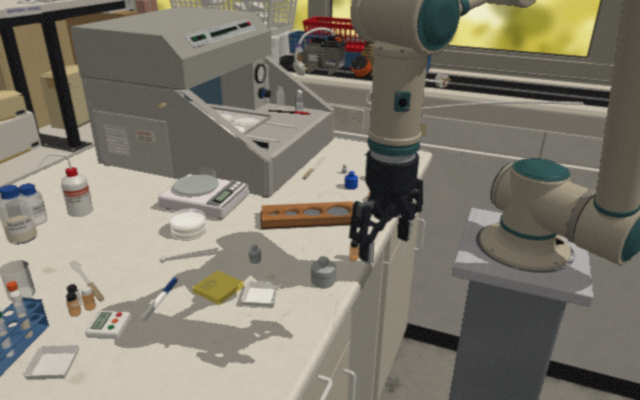

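The scene picture shows four grey weights at about (221,159), (273,137), (372,290) and (403,268). The blue look-alike is at (361,254). The block's sockets run from large at (302,211) to small at (326,164). I'll measure these and make an enlarged crop.

```bash
python3 - <<'E'
from h import *
d=np.load("scene0.npz");P=cloud(d);im=d["image"]
for n,(u,v) in dict(a=(221,159),b=(273,137),c=(372,290),d=(403,268),blue=(361,254)).items():
    r=22;sub=P[v-r:v+r,u-r:u+r].reshape(-1,3)
    c0=P[v,u]
    m=(sub[:,2]>.006)&(sub[:,2]<.09)&(np.linalg.norm(sub[:,:2]-c0[:2],axis=1)<.045);q=sub[m]
    top=q[:,2].max(); t=q[q[:,2]>top-.008]
    print(n,c0.round(3),"n",len(q),"top",np.percentile(q[:,2],[50,90,97,100]).round(3),"topctr",t[:,:2].mean(0).round(4),"ext",np.ptp(q,axis=0).round(3))
# block
u0,v0,u1,v1=265,140,355,245
sub=P[v0:v1,u0:u1];B=im[v0:v1,u0:u1].astype(int)
m=(sub[...,2]>.020)&(sub[...,2]<.032)
rect=cv2.minAreaRect(sub[m][:,:2].astype(np.float32)*1000);print("block",m.sum(),rect,np.median(sub[m][:,2]))
w=(sub[...,2]>.010)&(sub[...,2]<.0195)&(abs(B[...,2]-B[...,0])<25)
n,l,st,c=cv2.connectedComponentsWithStats(w.astype(np.uint8))
for i in range(1,n):
    if st[i,4]>15: print(st[i],sub[l==i].mean(0).round(4))
for n,(u,v,r) in dict(A=(247,150,50),C=(380,270,50)).items(): pass
a=cv2.resize(im[110:210,190:290],(400,400),interpolation=2);b=cv2.resize(im[225:325,325:425],(400,400),interpolation=2)
cv2.imwrite("pics/crop1.png",np.hstack([a,b]))
E
```

```text
a [0.402 0.317 0.043] n 364 top [0.042 0.059 0.062 0.064] topctr [0.406  0.3285] ext [0.053 0.055 0.058]
b [0.575 0.309 0.031] n 100 top [0.027 0.041 0.043 0.044] topctr [0.581  0.3156] ext [0.025 0.026 0.037]
c [ 0.451 -0.236  0.045] n 326 top [0.034 0.05  0.052 0.055] topctr [ 0.4555 -0.2307] ext [0.04  0.041 0.049]
d [ 0.554 -0.237  0.027] n 51 top [0.017 0.029 0.03  0.031] topctr [ 0.5579 -0.2371] ext [0.013 0.015 0.023]
blue [ 0.499 -0.152  0.038] n 289 top [0.034 0.05  0.052 0.054] topctr [ 0.5035 -0.1478] ext [0.04  0.041 0.047]
block 1576 ((565.5692138671875, 106.6309585571289), (322.3778381347656, 245.4963836669922), 51.31864929199219) 0.02510172348750833
[ 5  0  9  4 19] [0.5762 0.307  0.0146]
[80  0 10  8 16] [0.7497 0.1567 0.0139]
[57 24  8  5 33] [0.6296 0.1322 0.0154]
[48 33 13  9 86] [0.5891 0.11   0.0156]
[ 38  46  18  13 178] [0.5393 0.0834 0.0153]
[ 25  62  24  18 330] [0.4778 0.0501 0.0155]
```

View pics/crop1.png

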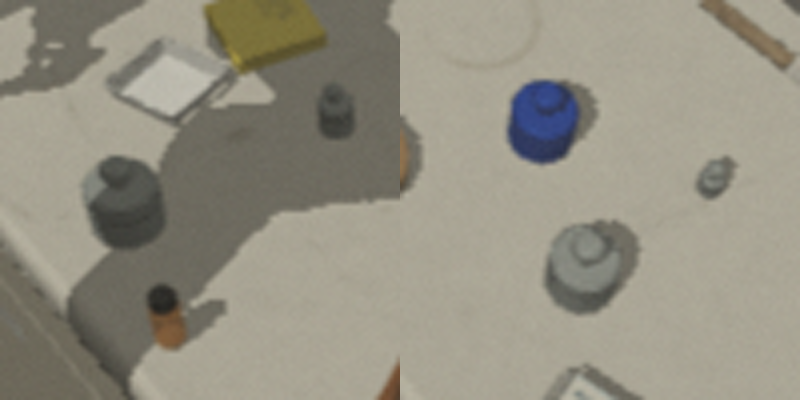

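View pics/wrist0.png

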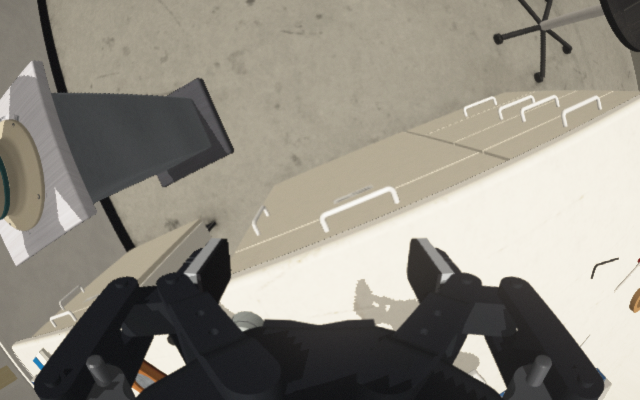

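In the crop, the left panel shows the 500 g weight (large) and the 100 g weight, with an amber bottle and a tray nearby. The right panel shows the blue look-alike, the grey 200 g weight and the tiny 50 g weight. Measured heights of 62, 44, 52 and 30 mm match the descriptions, so colour and size together identify them. The wrist view shows only the fingers and the table edge. Next I'll refine the weight centres and the block pose.

```bash
cat >> h.py <<'E'
def ctrs(P,guess):
    for n,(x,y,H,hk,rb,rk) in guess.items():
        m=(np.hypot(P[...,0]-x,P[...,1]-y)<rb+.012)&(P[...,2]>.006)&(P[...,2]<.1)
        q=P[m]; 
        if len(q)<10: print(n,"none");continue
        t=q[q[:,2]>H-.0035]; k,_=cv2.minEnclosingCircle((t[:,:2]*1000).astype(np.float32)) if len(t)>2 else (None,0)
        c,r=cv2.minEnclosingCircle((q[:,:2]*1000).astype(np.float32))
        print(n,"knobtop mean",(t[:,:2].mean(0)*1000).round(1),len(t),"circ",np.round(k,1),"body circ",np.round(c,1),round(r,1),"zmax",q[:,2].max().round(4))
G=dict(w500=(.406,.3285,.062,.012,.027,.012),w200=(.4555,-.2307,.052,.011,.0205,.0095),w100=(.581,.3156,.044,.01,.014,.0075),w50=(.558,-.237,.030,.009,.008,.006))
E
python3 - <<'E'
from h import *
for nm in("scene","side"):
    d=np.load(nm+"0.npz");P=cloud(d);im=d["image"].astype(int);print(nm);ctrs(P,G)
    brown=(im[...,2]-im[...,0]>35)&(P[...,2]>.021)&(P[...,2]<.031)&(np.hypot(P[...,0]-.55,P[...,1]-.09)<.16)
    n,l,st,_=cv2.connectedComponentsWithStats(brown.astype(np.uint8));i=1+st[1:,4].argmax()
    q=P[l==i];(c,sz,a)=cv2.minAreaRect((q[:,:2]*1000).astype(np.float32));print("block",len(q),c,sz,a,np.median(q[:,2]))
    for h in(.0,):
        m=(P[...,2]>.015)&(P[...,2]<.15)&(np.hypot(P[...,0]-.406,P[...,1]-.3285)<.11)&(np.hypot(P[...,0]-.406,P[...,1]-.3285)>.033)
        n,l,st,_=cv2.connectedComponentsWithStats(m.astype(np.uint8))
        for i in range(1,n):
            if st[i,4]>15: print("obst",P[l==i].min(0).round(3),P[l==i].max(0).round(3))
E
```

```text
scene
w500 knobtop mean [405.9 329. ] 37 circ [406.5 329.3] body circ [405.3 329.3] 27.8 zmax 0.0644
w200 knobtop mean [ 456.3 -231. ] 44 circ [ 456.5 -230.5] body circ [ 456.8 -230.7] 21.0 zmax 0.0552
w100 knobtop mean [580.9 315.8] 12 circ [581.6 315.5] body circ [581.2 314.8] 13.3 zmax 0.0437
w50 knobtop mean [ 558.  -236.5] 15 circ [ 557.9 -237. ] body circ [ 557.9 -237.2] 7.8 zmax 0.0306
block 1455 (545.7401123046875, 84.15316772460938) (253.57467651367188, 85.40742492675781) 28.71627426147461 0.02517879159214864
side
w500 knobtop mean [406.2 336. ] 55 circ [406. 336.] body circ [405.8 337.6] 27.9 zmax 0.0648
w200 none
w100 knobtop mean [581.4 321.8] 20 circ [581.7 322.1] body circ [582.  321.9] 14.9 zmax 0.0451
w50 knobtop mean [ 559.5 -231.3] 5 circ [ 558.5 -230.7] body circ [ 557.3 -231.7] 8.2 zmax 0.0304
block 1109 (546.7549438476562, 87.55937194824219) (248.322021484375, 94.02315521240234) 29.185199737548828 0.025722843351510538
obst [0.363 0.221 0.015] [0.384 0.238 0.05 ]
```

Call:
arm_command --series '[{"dp": [0,0,0],"angular": [0.118,0,0],"gripper": 85},{"dp": [0,0,0],"angular": [0.118,0,0],"gripper": 85},{"dp": [0,0,0],"angular": [0.118,0,0],"gripper": 85},{"dp": [0,0,0],"angular": [0.118,0,0],"gripper": 85},{"dp": [0,0,0],"angular": [0.118,0,0],"gripper": 85},{"dp": [0,0,0],"angular": [0.118,0,0],"gripper": 85},{"dp": [0,0,0],"angular": [0.118,0,0],"gripper": 85},{"dp": [0,0,0],"angular": [0.118,0,0],"gripper": 85}]'

```text
clock: 1.15
position: [0.2257, 0.5262, 0.2274]
ee_rot: [0.696, 0.117, 0.698, -0.122]
contact_force: [-0.7, -0.2, -0.0]
width: 0.0848
```

Call:
arm_command --series '[{"dp": [0,0,0],"angular": [0.118,0,0],"gripper": 85},{"dp": [0,0,0],"angular": [0.118,0,0],"gripper": 85},{"dp": [0,0,0],"angular": [0.118,0,0],"gripper": 85},{"dp": [0,0,0],"angular": [0.118,0,0],"gripper": 85},{"dp": [0,0.1,0.45],"angular": [0,0,0],"gripper": 85},{"dp": [0,0.1,0.45],"angular": [0,0,0],"gripper": 85},{"dp": [0,0.1,0.45],"angular": [0,0,0],"gripper": 85},{"dp": [0,0.1,0.45],"angular": [0,0,0],"gripper": 85}]'

```text
clock: 2.15
position: [0.3692, 0.3549, 0.2249]
ee_rot: [0.606, 0.36, 0.606, -0.368]
contact_force: [0.4, 0.9, -0.5]
width: 0.0849
```

```bash
cat >> h.py <<'E'
def plan(x,y,z,yaw=-61.3):
    "remaining shift (tool axes, in units of .12 m) and turn (units of 90 deg) to a down-pointing pose"
    s=get_state();A=rot(s);c,n=np.cos(np.radians(yaw)),np.sin(np.radians(yaw))
    T=np.array([[0,-n,c],[0,c,n],[-1,0,0]]);p=s["position"]
    print("t",round(s["clock"],2),"p",p.round(4),"jaw yaw",np.degrees(np.arctan2(A[1,2],A[0,2])).round(2),"F",s["contact_force"].round(1),"w",round(s["width"],4))
    print("d",(A.T@(np.array([x,y,z])-p)/.12).round(3),"turn",(R.from_matrix(A.T@T).as_rotvec()/(np.pi/2)).round(4))
def wcloud(tag=None):
    s=get_state();d=get_image("wrist");h,w=d["depth"].shape;K=d["mtx"]
    u,v=np.meshgrid(np.arange(w),np.arange(h));a=(u-K[0,2])/K[0,0];b=(v-K[1,2])/K[1,1];r=np.hypot(a,b)+1e-9
    t=np.minimum(r,1.5);k=np.tan(t)/r;z=d["depth"]
    P=np.stack([a*k*z,-b*k*z,-z],-1);M=d["mount"];P=P@M[:3,:3].T+M[:3,3]
    if tag: cv2.imwrite(f"pics/{tag}.png",d["image"])
    return P@rot(s).T+s["position"],d["image"]
E
python3 - <<'E'
from h import *
plan(.406,.331,.12);P,im=wcloud("w1");ctrs(P,G)
E
```

```text
t 2.15 p [0.3692 0.3549 0.2249] jaw yaw -61.99 F [ 0.4  0.9 -0.5] w 0.0849
d [0.874 0.187 0.315] turn [-0.0077  0.0036  0.0069]
w500 knobtop mean [405.3 333.2] 420 circ [405.2 332.8] body circ [405.1 332.7] 27.5 zmax 0.0656
w200 knobtop mean [ 455.7 -225.3] 39 circ [ 456.3 -226.9] body circ [ 455.6 -226.8] 20.7 zmax 0.0545
w100 knobtop mean [579.2 319.4] 119 circ [579.8 318.9] body circ [580.6 319.3] 14.5 zmax 0.0466
w50 knobtop mean [ 556.9 -232.5] 18 circ [ 558.2 -233.5] body circ [ 557.4 -232.6] 8.3 zmax 0.0323
```

View pics/w1.png

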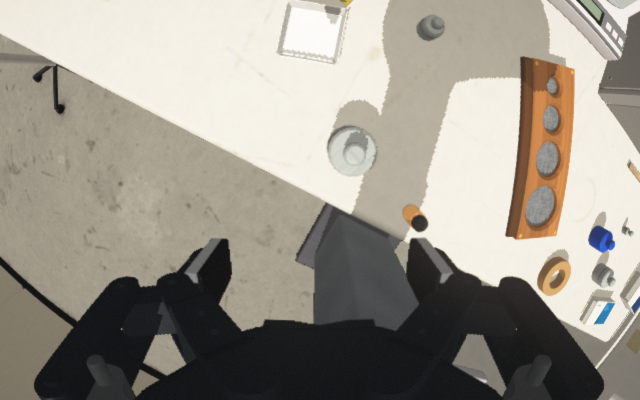

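The wrist view shows the 500 g weight at (352,152) and the 100 g at (432,27). The block is on the right with its large socket at (541,207), and the bottle is at (415,217). The wrist measurements lie midway between those of the two fixed cameras, so I'll use the wrist.

Call:
arm_command --series '[{"dp": [0.2,0.047,0.075],"angular": [-0.0077,0.0036,0.0069],"gripper": 85},{"dp": [0.2,0.047,0.075],"angular": [0,0,0],"gripper": 85},{"dp": [0.2,0.047,0.075],"angular": [0,0,0],"gripper": 85},{"dp": [0.2,0.047,0.075],"angular": [0,0,0],"gripper": 85},{"dp": [0,0,0],"angular": [0,0,0],"gripper": 85},{"dp": [0,0,0],"angular": [0,0,0],"gripper": 85},{"dp": [0,0,0],"angular": [0,0,0],"gripper": 85},{"dp": [0,0,0],"angular": [0,0,0],"gripper": 85}]'

```text
clock: 3.2
position: [0.4135, 0.3264, 0.1288]
ee_rot: [0.61, 0.363, 0.604, -0.363]
contact_force: [0.1, -0.7, 0.2]
width: 0.0849
```

```bash
cat >> h.py <<'E'
def block(P,im):
    im=im.astype(int)
    b=(im[...,2]-im[...,0]>35)&(P[...,2]>.020)&(P[...,2]<.034)&(np.hypot(P[...,0]-.546,P[...,1]-.086)<.16)
    n,l,st,_=cv2.connectedComponentsWithStats(b.astype(np.uint8));i=1+st[1:,4].argmax();q=P[l==i]
    c,sz,a=cv2.minAreaRect((q[:,:2]*1000).astype(np.float32));print("block",len(q),np.round(c,1),np.round(sz,1),round(a,2),np.median(q[:,2]).round(4))
E
python3 - <<'E'
from h import *
plan(.405,.333,.011);P,im=wcloud();ctrs(P,G);block(P,im)
E
```

```text
t 3.2 p [0.4135 0.3264 0.1288] jaw yaw -61.82 F [ 0.1 -0.7  0.2] w 0.0849
d [ 0.981 -0.041 -0.088] turn [-0.0057  0.0042 -0.003 ]
w500 knobtop mean [406.3 333.1] 805 circ [405.5 332.6] body circ [405.5 332.7] 27.5 zmax 0.0655
w200 knobtop mean [ 455.9 -224.3] 44 circ [ 455.5 -226.2] body circ [ 455.5 -226.2] 20.9 zmax 0.0544
w100 knobtop mean [579.5 319.1] 233 circ [580.5 318.6] body circ [580.5 318.6] 14.4 zmax 0.0477
w50 none
block 8196 [544.3  85.5] [251.3  87.9] 28.43 0.0271
```

Call:
arm_command --series '[{"dp": [0,-0.041,-0.088],"angular": [-0.0057,0.0042,-0.003],"gripper": 85},{"dp": [0.15,0,0],"angular": [0,0,0],"gripper": 85},{"dp": [0.2,0,0],"angular": [0,0,0],"gripper": 85},{"dp": [0.2,0,0],"angular": [0,0,0],"gripper": 85},{"dp": [0.2,0,0],"angular": [0,0,0],"gripper": 85},{"dp": [0.1,0,0],"angular": [0,0,0],"gripper": 85},{"dp": [0,0,0],"angular": [0,0,0],"gripper": 85},{"dp": [0,0,0],"angular": [0,0,0],"gripper": 85}]'

```text
clock: 4.25
position: [0.4024, 0.3383, 0.0275]
ee_rot: [0.609, 0.362, 0.609, -0.357]
contact_force: [0.7, -0.9, 0.3]
width: 0.0848
```

```bash
python3 - <<'E'
from h import *
plan(.405,.333,.011)
E
```

```text
t 4.25 p [0.4024 0.3383 0.0275] jaw yaw -61.1 F [ 0.7 -0.9  0.3] w 0.0848
d [ 0.138 -0.003  0.05 ] turn [ 0.0022 -0.0025 -0.0036]
```

Call:
arm_command --series '[{"dp": [0.04,0,0.045],"angular": [0.0022,-0.0025,-0.0036],"gripper": 85},{"dp": [0.04,0,0],"angular": [0,0,0],"gripper": 85},{"dp": [0.04,0,0],"angular": [0,0,0],"gripper": 85},{"dp": [0.02,0,0],"angular": [0,0,0],"gripper": 85},{"dp": [0,0,0],"angular": [0,0,0],"gripper": 50},{"dp": [0,0,0],"angular": [0,0,0],"gripper": 45},{"dp": [0,0,0],"angular": [0,0,0],"gripper": 45},{"dp": [0,0,0],"angular": [0,0,0],"gripper": 45}]' --grip_force 50

```text
clock: 5.25
position: [0.4065, 0.3338, 0.0117]
ee_rot: [0.609, 0.361, 0.608, -0.36]
contact_force: [1.1, -0.8, -0.9]
width: 0.0526
```

```bash
python3 - <<'E'
from h import *
plan(.405,.333,.07)
E
```

```text
t 5.25 p [0.4065 0.3338 0.0117] jaw yaw -61.31 F [ 1.1 -0.8 -0.9] w 0.0526
d [-0.486 -0.013 -0.   ] turn [-0.0001  0.0003 -0.0021]
```

Call:
arm_command --series '[{"dp": [-0.1,0,0],"angular": [0,0,0],"gripper": 45},{"dp": [-0.15,0,0],"angular": [0,0,0],"gripper": 45},{"dp": [-0.2,0,0],"angular": [0,0,0],"gripper": 45},{"dp": [-0.2,0,0],"angular": [0,0,0],"gripper": 45},{"dp": [-0.1,-0.02,0.1],"angular": [0,0,0],"gripper": 45},{"dp": [0,-0.05,0.2],"angular": [0,0,0],"gripper": 45},{"dp": [0,-0.07,0.25],"angular": [0,0,0],"gripper": 45},{"dp": [0,-0.07,0.25],"angular": [0,0,0],"gripper": 45}]'

```text
clock: 6.25
position: [0.4276, 0.2328, 0.104]
ee_rot: [0.609, 0.358, 0.609, -0.361]
contact_force: [0.5, -0.7, -4.5]
width: 0.0526
```

```bash
python3 - <<'E'
from h import *
plan(.4765,.0485,.07);P,im=wcloud("w2");block(P,im);ctrs(P,G)
E
```

```text
t 6.25 p [0.4276 0.2328 0.104 ] jaw yaw -61.05 F [ 0.5 -0.7 -4.5] w 0.0526
d [ 0.287 -0.386  1.541] turn [0.0028 0.0009 0.0027]
block 13906 [544.3  85.5] [251.4  87.4] 28.35 0.0271
w500 none
w200 knobtop mean [ 455.9 -224.7] 63 circ [ 455.9 -225.9] body circ [ 455.5 -227.1] 21.3 zmax 0.0545
w100 noneh.py:22: RuntimeWarning: Mean of empty slice.
  print(n,"knobtop mean",(t[:,:2].mean(0)*1000).round(1),len(t),"circ",np.round(k,1),"body circ",np.round(c,1),round(r,1),"zmax",q[:,2].max().round(4))
  ret = um.true_divide(
Traceback (most recent call last):
  File "h.py", line 22, in ctrs
    print(n,"knobtop mean",(t[:,:2].mean(0)*1000).round(1),len(t),"circ",np.round(k,1),"body circ",np.round(c,1),round(r,1),"zmax",q[:,2].max().round(4))
                                                                         ~~~~~~~~^^^^^
TypeError: unsupported operand type(s) for *: 'NoneType' and 'float'
```

View pics/w2.png

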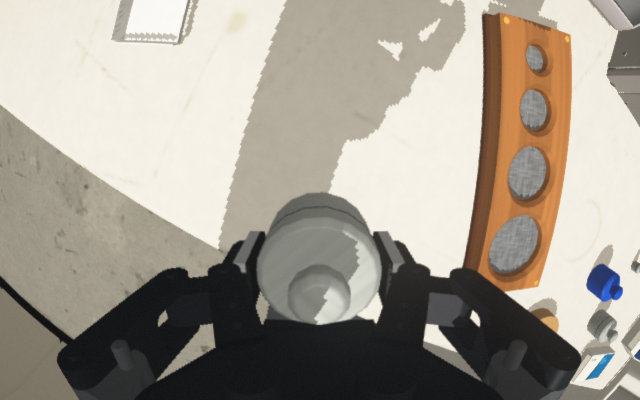

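Call:
arm_command --series '[{"dp": [0,-0.04,0.15],"angular": [0.0028,0.0009,0.0027],"gripper": 45},{"dp": [0,-0.06,0.25],"angular": [0,0,0],"gripper": 45},{"dp": [0,-0.06,0.25],"angular": [0,0,0],"gripper": 45},{"dp": [0,-0.06,0.25],"angular": [0,0,0],"gripper": 45},{"dp": [0,-0.06,0.25],"angular": [0,0,0],"gripper": 45},{"dp": [0,-0.05,0.2],"angular": [0,0,0],"gripper": 45},{"dp": [0,-0.02,0.1],"angular": [0,0,0],"gripper": 45},{"dp": [0,0,0],"angular": [0,0,0],"gripper": 45}]'

```text
clock: 7.3
position: [0.4709, 0.045, 0.1028]
ee_rot: [0.606, 0.358, 0.609, -0.366]
contact_force: [-0.4, 0.5, -4.2]
width: 0.0521
```

```bash
python3 - <<'E'
from h import *
plan(.4765,.0489,.05)
P,im=wcloud();block(P,im)
q=P.reshape(-1,3)
# felt pads seen from above, per socket
for n,x,y,r in(("200",.5364,.0812,.0245),("100",.5861,.1081,.018),("50",.6266,.1299,.012)):
    m=(np.hypot(q[:,0]-x,q[:,1]-y)<r+.008)&(q[:,2]<.0205)&(q[:,2]>.010);c,rr=cv2.minEnclosingCircle((q[m][:,:2]*1000).astype(np.float32));print(n,np.round(c,1),round(rr,1),q[m][:,2].mean().round(4))
E
```

```text
t 7.3 p [0.4709 0.045  0.1028] jaw yaw -61.57 F [-0.4  0.5 -4.2] w 0.0521
d [ 0.439  0.062 -0.007] turn [-0.0031  0.0013  0.0071]
block 15084 [523.5  74.2] [178.1  84.8] 28.56 0.0272
200 [536.6  81.2] 25.9 0.0174
100 [587.  108.6] 19.0 0.0174
50 [0. 0.] 0.0 nan<stdin>:7: RuntimeWarning: Mean of empty slice.
  ret = ret.dtype.type(ret / rcount)
```

Call:
arm_command --series '[{"dp": [0,0.06,-0.007],"angular": [-0.0031,0.0013,0.0071],"gripper": 45},{"dp": [0.1,0,0],"angular": [0,0,0],"gripper": 45},{"dp": [0.15,0,0],"angular": [0,0,0],"gripper": 45},{"dp": [0.12,0,0],"angular": [0,0,0],"gripper": 45},{"dp": [0.05,0,0],"angular": [0,0,0],"gripper": 45},{"dp": [0,0,0],"angular": [0,0,0],"gripper": 45},{"dp": [0,0,0],"angular": [0,0,0],"gripper": 45},{"dp": [0,0,0],"angular": [0,0,0],"gripper": 45}]'

```text
clock: 8.35
position: [0.4756, 0.0543, 0.0492]
ee_rot: [0.609, 0.359, 0.61, -0.358]
contact_force: [-0.6, -0.1, -5.6]
width: 0.0524
```

```bash
python3 - <<'E'
from h import *
plan(.4765,.0489,.0280)
E
```

```text
t 8.35 p [0.4756 0.0543 0.0492] jaw yaw -60.9 F [-0.6 -0.1 -5.6] w 0.0524
d [ 0.176 -0.015  0.043] turn [ 0.0045 -0.0015 -0.    ]
```

Call:
arm_command --series '[{"dp": [0,-0.01,0.03],"angular": [0.0045,-0.0015,0],"gripper": 45},{"dp": [0,0,0],"angular": [0,0,0],"gripper": 45},{"dp": [0.04,0,0],"angular": [0,0,0],"gripper": 45},{"dp": [0.04,0,0],"angular": [0,0,0],"gripper": 45},{"dp": [0.03,0,0],"angular": [0,0,0],"gripper": 45},{"dp": [0.02,0,0],"angular": [0,0,0],"gripper": 45},{"dp": [0,0,0],"angular": [0,0,0],"gripper": 45},{"dp": [0,0,0],"angular": [0,0,0],"gripper": 45}]'

```text
clock: 9.35
position: [0.4769, 0.0501, 0.033]
ee_rot: [0.609, 0.361, 0.608, -0.361]
contact_force: [1.0, 1.0, -4.0]
width: 0.052
```

```bash
python3 - <<'E'
from h import *
plan(.4765,.0489,.0280)
E
```

```text
t 9.35 p [0.4769 0.0501 0.033 ] jaw yaw -61.35 F [ 1.  1. -4.] w 0.052
d [ 0.041 -0.007  0.007] turn [-0.0006  0.0005 -0.0007]
```

Call:
arm_command --series '[{"dp": [0.02,0,0.005],"angular": [0,0,0],"gripper": 45},{"dp": [0.015,0,0],"angular": [0,0,0],"gripper": 45},{"dp": [0.015,0,0],"angular": [0,0,0],"gripper": 45},{"dp": [0.015,0,0],"angular": [0,0,0],"gripper": 45},{"dp": [0,0,0],"angular": [0,0,0],"gripper": 45},{"dp": [0,0,0],"angular": [0,0,0],"gripper": 45},{"dp": [0,0,0],"angular": [0,0,0],"gripper": 45},{"dp": [0,0,0],"angular": [0,0,0],"gripper": 45}]'

```text
clock: 10.35
position: [0.4778, 0.0495, 0.0278]
ee_rot: [0.609, 0.361, 0.607, -0.36]
contact_force: [-0.2, -0.9, -1.1]
width: 0.0527
```

```bash
python3 - <<'E'
from h import *
plan(.4765,.0489,.0280)
E
```

```text
t 10.35 p [0.4778 0.0495 0.0278] jaw yaw -61.34 F [-0.2 -0.9 -1.1] w 0.0527
d [-0.002 -0.012 -0.001] turn [-0.0005  0.0011 -0.0017]
```

Call:
arm_command --series '[{"dp": [0,0,0],"angular": [0,0,0],"gripper": 58},{"dp": [0,0,0],"angular": [0,0,0],"gripper": 70},{"dp": [0,0,0],"angular": [0,0,0],"gripper": 85},{"dp": [0,0,0],"angular": [0,0,0],"gripper": 85},{"dp": [-0.15,0,0],"angular": [0,0,0],"gripper": 85},{"dp": [-0.25,0,0],"angular": [0,0,0],"gripper": 85},{"dp": [-0.3,0,0],"angular": [0,0,0],"gripper": 85},{"dp": [-0.2,0,0],"angular": [0,0,0],"gripper": 85}]'

```text
clock: 11.35
position: [0.4771, 0.0495, 0.1378]
ee_rot: [0.608, 0.361, 0.608, -0.361]
contact_force: [0.7, 0.1, 0.1]
width: 0.0851
```

```bash
python3 - <<'E'
from h import *
plan(.5805,.319,.13)
P,im=wcloud("w3");block(P,im)
q=P.reshape(-1,3);m=(np.hypot(q[:,0]-.4755,q[:,1]-.0485)<.035)&(q[:,2]>.04)&(q[:,2]<.09);c,r=cv2.minEnclosingCircle((q[m][:,:2]*1000).astype(np.float32));print(np.round(c,1),r,np.percentile(q[m][:,2],[10,50,99]).round(4))
E
```

```text
t 11.35 p [0.4771 0.0495 0.1378] jaw yaw -61.35 F [0.7 0.1 0.1] w 0.0851
d [ 0.065  1.833 -1.558] turn [-0.0006  0.0003 -0.0004]
block 15138 [528.   76.4] [211.4  84.8] 28.61 0.0273
[476.2  49.2] 27.164485931396484 [0.0592 0.0615 0.0803]
```

View pics/w3.png

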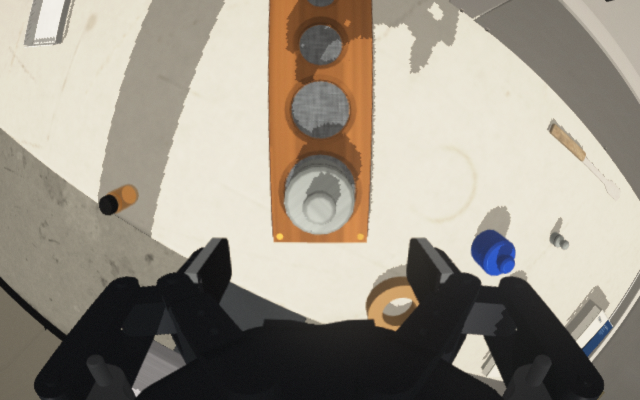

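The picture shows the 500 g weight seated in the large socket at (320,195). Its centre is about 1.5 mm off the socket centre and its shoulder is at 60 mm, so it is fully down. Next is the 200 g weight.

Call:
arm_command --series '[{"dp": [-0.05,-0.1,0.15],"angular": [0,0,0],"gripper": 85},{"dp": [0,-0.2,0.3],"angular": [0,0,0],"gripper": 85},{"dp": [0,-0.2,0.3],"angular": [0,0,0],"gripper": 85},{"dp": [0,-0.2,0.3],"angular": [0,0,0],"gripper": 85},{"dp": [0,-0.2,0.3],"angular": [0,0,0],"gripper": 85},{"dp": [0,-0.2,0.3],"angular": [0,0,0],"gripper": 85},{"dp": [0,-0.1,0.15],"angular": [0,0,0],"gripper": 85},{"dp": [0,0,0],"angular": [0,0,0],"gripper": 85}]'

```text
clock: 12.4
position: [0.4561, -0.2163, 0.1444]
ee_rot: [0.611, 0.362, 0.606, -0.358]
contact_force: [-0.7, -0.6, 0.5]
width: 0.0848
```

```bash
python3 - <<'E'
from h import *
G={k:G[k] for k in("w200","w50")}
P,im=wcloud();ctrs(P,G);plan(.4555,-.2268,.012)
E
```

```text
w200 knobtop mean [ 456.2 -228.6] 395 circ [ 455.7 -229.1] body circ [ 455.5 -229. ] 20.9 zmax 0.0556
w50 knobtop mean [ 557.1 -235.1] 141 circ [ 557.2 -235.6] body circ [ 557.3 -234.7] 8.1 zmax 0.0331
t 12.45 p [ 0.456  -0.2154  0.1444] jaw yaw -61.18 F [ 1.2  1.1 -0.6] w 0.0849
d [ 1.103 -0.059  0.078] turn [ 0.0013  0.0021 -0.0051]
```

Call:
arm_command --series '[{"dp": [0,-0.066,0.092],"angular": [0.0013,0.0021,-0.0051],"gripper": 85},{"dp": [0.1,0,0],"angular": [0,0,0],"gripper": 85},{"dp": [0.2,0,0],"angular": [0,0,0],"gripper": 85},{"dp": [0.2,0,0],"angular": [0,0,0],"gripper": 85},{"dp": [0.2,0,0],"angular": [0,0,0],"gripper": 85},{"dp": [0.1,0,0],"angular": [0,0,0],"gripper": 85},{"dp": [0,0,0],"angular": [0,0,0],"gripper": 85},{"dp": [0,0,0],"angular": [0,0,0],"gripper": 85}]'

```text
clock: 13.45
position: [0.4544, -0.2235, 0.0433]
ee_rot: [0.608, 0.359, 0.61, -0.358]
contact_force: [0.2, -0.8, -0.7]
width: 0.0849
```

```bash
python3 - <<'E'
from h import *
plan(.4556,-.229,.012)
E
```

```text
t 13.45 p [ 0.4544 -0.2235  0.0433] jaw yaw -60.95 F [ 0.2 -0.8 -0.7] w 0.0849
d [ 0.26  -0.013  0.046] turn [ 0.0039 -0.0021  0.0001]
```

Call:
arm_command --series '[{"dp": [0.05,-0.013,0.046],"angular": [0.0039,-0.0021,0],"gripper": 85},{"dp": [0.08,0,0],"angular": [0,0,0],"gripper": 85},{"dp": [0.08,0,0],"angular": [0,0,0],"gripper": 85},{"dp": [0.05,0,0],"angular": [0,0,0],"gripper": 85},{"dp": [0,0,0],"angular": [0,0,0],"gripper": 75},{"dp": [0,0,0],"angular": [0,0,0],"gripper": 65},{"dp": [0,0,0],"angular": [0,0,0],"gripper": 60},{"dp": [0,0,0],"angular": [0,0,0],"gripper": 60}]'

```text
clock: 14.45
position: [0.4571, -0.2305, 0.0116]
ee_rot: [0.61, 0.361, 0.607, -0.361]
contact_force: [-0.1, -0.0, -0.1]
width: 0.0601
```

```bash
python3 - <<'E'
from h import *
plan(.4556,-.229,.012)
E
```

```text
t 14.45 p [ 0.4571 -0.2305  0.0116] jaw yaw -61.34 F [-0.1 -0.  -0.1] w 0.0601
d [-0.004 -0.005 -0.017] turn [-0.0004  0.0023 -0.0011]
```

Now I'll close and lift.

Call:
arm_command --series '[{"dp": [0,0,-0.012],"angular": [0,0,0],"gripper": 45},{"dp": [0,0,0],"angular": [0,0,0],"gripper": 33},{"dp": [0,0,0],"angular": [0,0,0],"gripper": 33},{"dp": [0,0,0],"angular": [0,0,0],"gripper": 33},{"dp": [-0.1,0,0],"angular": [0,0,0],"gripper": 33},{"dp": [-0.2,0,0],"angular": [0,0,0],"gripper": 33},{"dp": [-0.2,0,0],"angular": [0,0,0],"gripper": 33},{"dp": [-0.2,0,0],"angular": [0,0,0],"gripper": 33}]' --grip_force 50

```text
clock: 15.45
position: [0.4542, -0.2275, 0.0975]
ee_rot: [0.608, 0.361, 0.609, -0.361]
contact_force: [0.1, -0.6, -2.6]
width: 0.039
```

```bash
python3 - <<'E'
from h import *
plan(.5366,.0812,.125)
E
```

```text
t 15.45 p [ 0.4542 -0.2275  0.0975] jaw yaw -61.34 F [ 0.1 -0.6 -2.6] w 0.039
d [-0.228  1.836 -1.928] turn [-0.0004 -0.001   0.0006]
```

Call:
arm_command --series '[{"dp": [-0.1,0.06,-0.06],"angular": [0,0,0],"gripper": 33},{"dp": [-0.1,0.16,-0.17],"angular": [0,0,0],"gripper": 33},{"dp": [0,0.24,-0.25],"angular": [0,0,0],"gripper": 33},{"dp": [0,0.24,-0.25],"angular": [0,0,0],"gripper": 33},{"dp": [0,0.24,-0.25],"angular": [0,0,0],"gripper": 33},{"dp": [0,0.24,-0.25],"angular": [0,0,0],"gripper": 33},{"dp": [0,0.24,-0.25],"angular": [0,0,0],"gripper": 33},{"dp": [0,0.15,-0.15],"angular": [0,0,0],"gripper": 33}]'

```text
clock: 16.45
position: [0.5268, 0.0449, 0.1244]
ee_rot: [0.607, 0.362, 0.608, -0.362]
contact_force: [0.6, -0.0, -1.8]
width: 0.0392
```

```bash
python3 - <<'E'
from h import *
plan(.5366,.0812,.05)
E
```

```text
t 16.45 p [0.5268 0.0449 0.1244] jaw yaw -61.58 F [ 0.6 -0.  -1.8] w 0.0392
d [ 0.62   0.215 -0.226] turn [-0.0032 -0.0009 -0.0001]
```

Call:
arm_command --series '[{"dp": [0,0.1,-0.1],"angular": [-0.0032,-0.0009,0],"gripper": 33},{"dp": [0,0.08,-0.1],"angular": [0,0,0],"gripper": 33},{"dp": [0,0.02,-0.02],"angular": [0,0,0],"gripper": 33},{"dp": [0,0,0],"angular": [0,0,0],"gripper": 33},{"dp": [0.1,0,0],"angular": [0,0,0],"gripper": 33},{"dp": [0.15,0,0],"angular": [0,0,0],"gripper": 33},{"dp": [0.12,0,0],"angular": [0,0,0],"gripper": 33},{"dp": [0,0,0],"angular": [0,0,0],"gripper": 33}]'

```text
clock: 17.45
position: [0.5332, 0.08, 0.0763]
ee_rot: [0.607, 0.359, 0.609, -0.362]
contact_force: [-0.2, -0.5, -2.6]
width: 0.0394
```

```bash
python3 - <<'E'
from h import *
plan(.5368,.0812,.0280)
E
```

```text
t 17.45 p [0.5332 0.08   0.0763] jaw yaw -61.31 F [-0.2 -0.5 -2.6] w 0.0394
d [0.402 0.033 0.006] turn [-0.0001 -0.0004  0.0029]
```

Call:
arm_command --series '[{"dp": [0,0.03,0.006],"angular": [0,0,0.0029],"gripper": 33},{"dp": [0.06,0,0],"angular": [0,0,0],"gripper": 33},{"dp": [0.09,0,0],"angular": [0,0,0],"gripper": 33},{"dp": [0.09,0,0],"angular": [0,0,0],"gripper": 33},{"dp": [0.06,0,0],"angular": [0,0,0],"gripper": 33},{"dp": [0.03,0,0],"angular": [0,0,0],"gripper": 33},{"dp": [0,0,0],"angular": [0,0,0],"gripper": 33},{"dp": [0,0,0],"angular": [0,0,0],"gripper": 33}]'

```text
clock: 18.45
position: [0.538, 0.081, 0.0346]
ee_rot: [0.609, 0.361, 0.608, -0.36]
contact_force: [0.7, 0.3, -1.5]
width: 0.0392
```

```bash
python3 - <<'E'
from h import *
plan(.5368,.0812,.0280)
E
```

```text
t 18.45 p [0.538  0.081  0.0346] jaw yaw -61.32 F [ 0.7  0.3 -1.5] w 0.0392
d [ 0.055 -0.008 -0.006] turn [-0.0002  0.0002 -0.0012]
```

Call:
arm_command --series '[{"dp": [0.02,0,0],"angular": [0,0,0],"gripper": 33},{"dp": [0.02,0,0],"angular": [0,0,0],"gripper": 33},{"dp": [0.02,0,0],"angular": [0,0,0],"gripper": 33},{"dp": [0.015,0,0],"angular": [0,0,0],"gripper": 33},{"dp": [0.008,0,0],"angular": [0,0,0],"gripper": 33},{"dp": [0,0,0],"angular": [0,0,0],"gripper": 33},{"dp": [0,0,0],"angular": [0,0,0],"gripper": 33},{"dp": [0,0,0],"angular": [0,0,0],"gripper": 33}]'

```text
clock: 19.45
position: [0.5389, 0.0811, 0.0282]
ee_rot: [0.61, 0.362, 0.607, -0.359]
contact_force: [-0.4, 0.4, 1.8]
width: 0.0395
```

```bash
python3 - <<'E'
from h import *
plan(.5368,.0812,.0280)
E
```

```text
t 19.45 p [0.5389 0.0811 0.0282] jaw yaw -61.31 F [-0.4  0.4  1.8] w 0.0395
d [ 0.001 -0.015 -0.009] turn [-0.0001  0.0012 -0.0031]
```

Call:
arm_command --series '[{"dp": [0,0,0],"angular": [0,0,0],"gripper": 45},{"dp": [0,0,0],"angular": [0,0,0],"gripper": 58},{"dp": [0,0,0],"angular": [0,0,0],"gripper": 70},{"dp": [0,0,0],"angular": [0,0,0],"gripper": 70},{"dp": [-0.15,0,0],"angular": [0,0,0],"gripper": 70},{"dp": [-0.25,0,0],"angular": [0,0,0],"gripper": 70},{"dp": [-0.3,0,0],"angular": [0,0,0],"gripper": 70},{"dp": [-0.2,0,0],"angular": [0,0,0],"gripper": 70}]'

```text
clock: 20.45
position: [0.5371, 0.0809, 0.1366]
ee_rot: [0.608, 0.361, 0.608, -0.36]
contact_force: [0.5, 0.2, -0.5]
width: 0.0701
```

```bash
python3 - <<'E'
from h import *
P,im=wcloud();q=P.reshape(-1,3)
for x,y,r,zl in((.4755,.0485,.034,.045),(.5366,.0812,.028,.036)):
    m=(np.hypot(q[:,0]-x,q[:,1]-y)<r)&(q[:,2]>zl)&(q[:,2]<.09);c,rr=cv2.minEnclosingCircle((q[m][:,:2]*1000).astype(np.float32));print(np.round(c,1),round(rr,1),np.percentile(q[m][:,2],[10,50,99]).round(4))
m=(np.hypot(q[:,0]-.5861,q[:,1]-.1081)<.026)&(q[:,2]<.0205)&(q[:,2]>.010);print("100",cv2.minEnclosingCircle((q[m][:,:2]*1000).astype(np.float32)))
m=(np.hypot(q[:,0]-.6266,q[:,1]-.1299)<.02)&(q[:,2]<.0205)&(q[:,2]>.010);print("50",cv2.minEnclosingCircle((q[m][:,:2]*1000).astype(np.float32)))
plan(.5573,-.235,.12)
E
```

```text
[476.4  49.5] 27.6 [0.0554 0.0614 0.0804]
[538.3  81.2] 20.7 [0.0508 0.0535 0.0704]
100 ((586.19091796875, 108.20807647705078), 19.537145614624023)
50 ((627.1468505859375, 130.6500244140625), 13.277749061584473)
t 20.5 p [0.5389 0.081  0.1394] jaw yaw -61.32 F [1.  0.3 1.4] w 0.07
d [ 0.161 -1.13   2.383] turn [-0.0002  0.0012 -0.0031]
```

Call:
arm_command --series '[{"dp": [0,-0.08,0.17],"angular": [0,0.0012,-0.0031],"gripper": 70},{"dp": [0,-0.17,0.36],"angular": [0,0,0],"gripper": 70},{"dp": [0,-0.17,0.36],"angular": [0,0,0],"gripper": 70},{"dp": [0,-0.17,0.36],"angular": [0,0,0],"gripper": 70},{"dp": [0,-0.17,0.36],"angular": [0,0,0],"gripper": 70},{"dp": [0,-0.17,0.36],"angular": [0,0,0],"gripper": 70},{"dp": [0,-0.13,0.25],"angular": [0,0,0],"gripper": 60},{"dp": [0,0,0],"angular": [0,0,0],"gripper": 60}]'

```text
clock: 21.5
position: [0.5564, -0.222, 0.1365]
ee_rot: [0.609, 0.361, 0.608, -0.359]
contact_force: [0.0, 0.4, -1.3]
width: 0.0598
```

```bash
python3 - <<'E'
from h import *
P,im=wcloud("w4");ctrs(P,{"w50":G["w50"]});plan(.5573,-.235,.05)
E
```

```text
w50 knobtop mean [ 558.5 -234.9] 146 circ [ 557.8 -235.1] body circ [ 558.4 -234.3] 8.2 zmax 0.0325
t 21.55 p [ 0.5561 -0.2205  0.1364] jaw yaw -61.12 F [-0.7 -0.4 -0.5] w 0.06
d [ 0.72  -0.051  0.112] turn [ 0.002  -0.001  -0.0013]
```

View pics/w4.png

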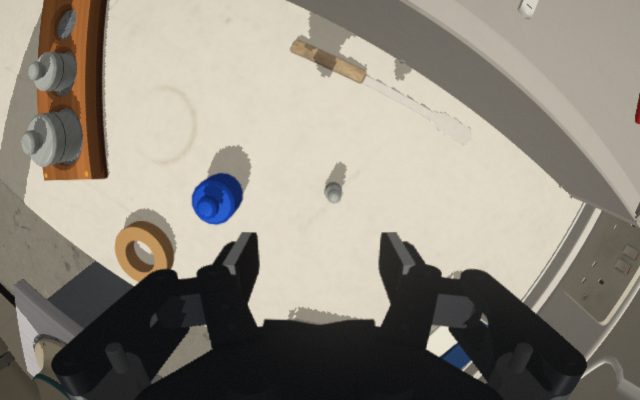

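The picture shows the 50 g weight alone at (333,191). The blue look-alike is well clear at (215,198). On the block at upper left, both placed weights stand upright.

Call:
arm_command --series '[{"dp": [0,-0.046,0.112],"angular": [0.002,-0.001,-0.0013],"gripper": 50},{"dp": [0.1,0,0],"angular": [0,0,0],"gripper": 50},{"dp": [0.2,0,0],"angular": [0,0,0],"gripper": 50},{"dp": [0.2,0,0],"angular": [0,0,0],"gripper": 50},{"dp": [0.15,0,0],"angular": [0,0,0],"gripper": 50},{"dp": [0.05,0,0],"angular": [0,0,0],"gripper": 50},{"dp": [0,0,0],"angular": [0,0,0],"gripper": 50},{"dp": [0,0,0],"angular": [0,0,0],"gripper": 50}]'

```text
clock: 22.55
position: [0.5572, -0.2287, 0.0473]
ee_rot: [0.608, 0.359, 0.611, -0.358]
contact_force: [0.1, 0.3, -0.3]
width: 0.05
```

```bash
python3 - <<'E'
from h import *
plan(.558,-.2348,.0125)
E
```

```text
t 22.55 p [ 0.5572 -0.2287  0.0473] jaw yaw -60.93 F [ 0.1  0.3 -0.3] w 0.05
d [ 0.29  -0.019  0.049] turn [ 0.0041 -0.0026  0.0003]
```

Call:
arm_command --series '[{"dp": [0,-0.019,0.049],"angular": [0.0041,-0.0026,0],"gripper": 50},{"dp": [0.06,0,0],"angular": [0,0,0],"gripper": 50},{"dp": [0.08,0,0],"angular": [0,0,0],"gripper": 50},{"dp": [0.08,0,0],"angular": [0,0,0],"gripper": 50},{"dp": [0.05,0,0],"angular": [0,0,0],"gripper": 50},{"dp": [0,0,0],"angular": [0,0,0],"gripper": 40},{"dp": [0,0,0],"angular": [0,0,0],"gripper": 30},{"dp": [0,0,0],"angular": [0,0,0],"gripper": 30}]' --grip_force 25

```text
clock: 23.55
position: [0.5589, -0.236, 0.0137]
ee_rot: [0.609, 0.361, 0.607, -0.361]
contact_force: [-0.6, 0.4, -0.9]
width: 0.0298
```

```bash
python3 - <<'E'
from h import *
plan(.558,-.2348,.0125)
E
```

```text
t 23.55 p [ 0.5589 -0.236   0.0137] jaw yaw -61.34 F [-0.6  0.4 -0.9] w 0.0298
d [ 0.01  -0.002 -0.013] turn [-0.0005  0.0015 -0.0005]
```

Call:
arm_command --series '[{"dp": [0.01,-0.002,-0.01],"angular": [0,0,0],"gripper": 24},{"dp": [0,0,0],"angular": [0,0,0],"gripper": 18},{"dp": [0,0,0],"angular": [0,0,0],"gripper": 8},{"dp": [0,0,0],"angular": [0,0,0],"gripper": 8},{"dp": [0,0,0],"angular": [0,0,0],"gripper": 8},{"dp": [-0.03,0,0],"angular": [0,0,0],"gripper": 8},{"dp": [-0.03,0,0],"angular": [0,0,0],"gripper": 8},{"dp": [0,0,0],"angular": [0,0,0],"gripper": 8}]'

```text
clock: 24.55
position: [0.5584, -0.2352, 0.0209]
ee_rot: [0.61, 0.361, 0.607, -0.361]
contact_force: [0.4, -0.3, 0.3]
width: 0.0129
```

```bash
python3 - <<'E'
from h import *
plan(.6269,.1302,.125)
d=get_image("wrist")["image"];d2=get_image("scene")["image"]
a=cv2.resize(d[150:350,220:440],(440,400),interpolation=2);b=cv2.resize(d2[220:320,355:445],(360,400),interpolation=2)
cv2.imwrite("pics/c5.png",np.hstack([a,b]))
E
```

```text
t 24.55 p [ 0.5584 -0.2352  0.0209] jaw yaw -61.34 F [ 0.4 -0.3  0.3] w 0.0129
d [-0.873  1.962 -2.395] turn [-0.0004  0.0022 -0.001 ]
```

View pics/c5.png

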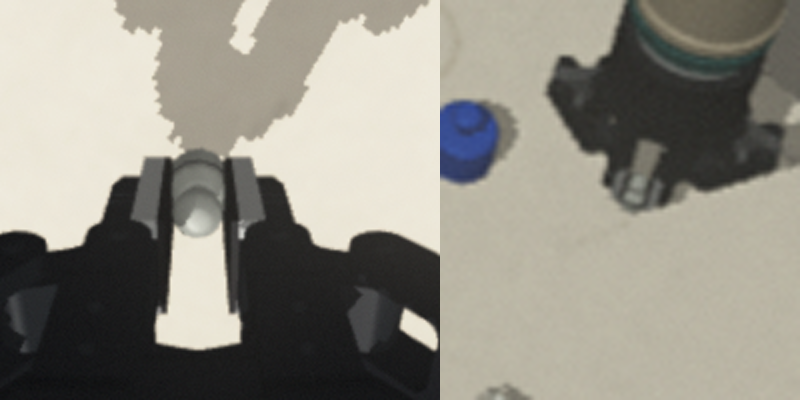

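```bash
python3 - <<'E'
from h import *
P,im=wcloud();q=P.reshape(-1,3)
m=(np.hypot(q[:,0]-.558,q[:,1]+.2348)<.006)&(q[:,2]>.0);print(m.sum(),np.percentile(q[m][:,2],[5,50,90,99]).round(4))
A=rot(get_state());print(np.degrees(np.arccos(-A[2,0])))
E
```

```text
737 [0.0015 0.0364 0.039  0.0451]
0.17220472673110054
```

```bash
python3 - <<'E'
from h import *
P=cloud(np.load("scene0.npz")).reshape(-1,3)
a=np.array([.558,-.235]);b=np.array([.627,.130]);t=np.clip(((P[:,:2]-a)@(b-a))/((b-a)@(b-a)),0,1)
D=np.linalg.norm(P[:,:2]-(a+t[:,None]*(b-a)),axis=1)
for z in(.03,.06,.09,.12,.16,.2,.3):
    m=(P[:,2]>z)&(P[:,2]<z+.1)&(P[:,0]>.45)&(np.hypot(P[:,0]-.558,P[:,1]+.235)>.02)
    i=np.where(m)[0][D[m].argsort()[:1]];print(z,P[i].round(3),D[i].round(3))
E
```

```text
0.03 [[0.655 0.114 0.03 ]] [0.03]
0.06 [[0.69  0.026 0.067]] [0.081]
0.09 [[0.69  0.023 0.116]] [0.082]
0.12 [[0.692 0.03  0.121]] [0.083]
0.16 [[0.749 0.021 0.161]] [0.14]
0.2 [[0.813 0.024 0.201]] [0.203]
0.3 [[0.935 0.026 0.375]] [0.322]
```

Call:
arm_command --series '[{"dp": [-0.1,0,0],"angular": [0,0.0022,-0.001],"gripper": 8},{"dp": [-0.2,0,0],"angular": [0,0,0],"gripper": 8},{"dp": [-0.2,0.04,-0.05],"angular": [0,0,0],"gripper": 8},{"dp": [-0.2,0.1,-0.12],"angular": [0,0,0],"gripper": 8},{"dp": [-0.1,0.16,-0.2],"angular": [0,0,0],"gripper": 8},{"dp": [0,0.2,-0.24],"angular": [0,0,0],"gripper": 8},{"dp": [0,0.2,-0.24],"angular": [0,0,0],"gripper": 8},{"dp": [0,0.2,-0.24],"angular": [0,0,0],"gripper": 8}]'

```text
clock: 25.7
position: [0.593, -0.0677, 0.1258]
ee_rot: [0.609, 0.363, 0.605, -0.362]
contact_force: [0.6, 0.7, -1.7]
width: 0.0127
```

```bash
python3 - <<'E'
from h import *
plan(.6269,.1302,.125)
E
```

```text
t 25.7 p [ 0.593  -0.0677  0.1258] jaw yaw -61.66 F [ 0.6  0.7 -1.7] w 0.0127
d [ 0.006  1.031 -1.317] turn [-0.004   0.0026 -0.0025]
```

Call:
arm_command --series '[{"dp": [0,0.18,-0.22],"angular": [-0.004,0.0026,-0.0025],"gripper": 8},{"dp": [0,0.18,-0.22],"angular": [0,0,0],"gripper": 8},{"dp": [0,0.18,-0.22],"angular": [0,0,0],"gripper": 8},{"dp": [0,0.18,-0.22],"angular": [0,0,0],"gripper": 8},{"dp": [0,0.14,-0.18],"angular": [0,0,0],"gripper": 8},{"dp": [0,0.07,-0.1],"angular": [0,0,0],"gripper": 8},{"dp": [0,0,0],"angular": [0,0,0],"gripper": 8},{"dp": [0,0,0],"angular": [0,0,0],"gripper": 8}]'

```text
clock: 26.7
position: [0.6261, 0.1153, 0.1319]
ee_rot: [0.611, 0.36, 0.607, -0.359]
contact_force: [-0.3, -0.5, -1.0]
width: 0.0129
```

```bash
python3 - <<'E'
from h import *
plan(.6269,.1302,.05)
E
```

```text
t 26.7 p [0.6261 0.1153 0.1319] jaw yaw -61.09 F [-0.3 -0.5 -1. ] w 0.0129
d [ 0.682  0.063 -0.108] turn [ 0.0023  0.0023 -0.0029]
```

Call:
arm_command --series '[{"dp": [0,0.06,-0.105],"angular": [0.0023,0.0023,-0.0029],"gripper": 8},{"dp": [0,0,0],"angular": [0,0,0],"gripper": 8},{"dp": [0.1,0,0],"angular": [0,0,0],"gripper": 8},{"dp": [0.15,0,0],"angular": [0,0,0],"gripper": 8},{"dp": [0.15,0,0],"angular": [0,0,0],"gripper": 8},{"dp": [0.12,0,0],"angular": [0,0,0],"gripper": 8},{"dp": [0.05,0,0],"angular": [0,0,0],"gripper": 8},{"dp": [0,0,0],"angular": [0,0,0],"gripper": 8}]'

```text
clock: 27.7
position: [0.6253, 0.1274, 0.0584]
ee_rot: [0.607, 0.361, 0.608, -0.363]
contact_force: [-0.3, 0.2, -0.2]
width: 0.0127
```

```bash
python3 - <<'E'
from h import *
plan(.6269,.1302,.0285)
d=get_image("wrist")["image"];d2=get_image("scene")["image"]
a=cv2.resize(d[120:320,210:430],(440,400),interpolation=2);b=cv2.resize(d2[135:235,270:360],(360,400),interpolation=2)
cv2.imwrite("pics/c6.png",np.hstack([a,b]))
E
```

```text
t 27.7 p [0.6253 0.1274 0.0584] jaw yaw -61.51 F [-0.3  0.2 -0.2] w 0.0127
d [ 0.249  0.024 -0.014] turn [-0.0024 -0.0002  0.0022]
```

View pics/c6.png

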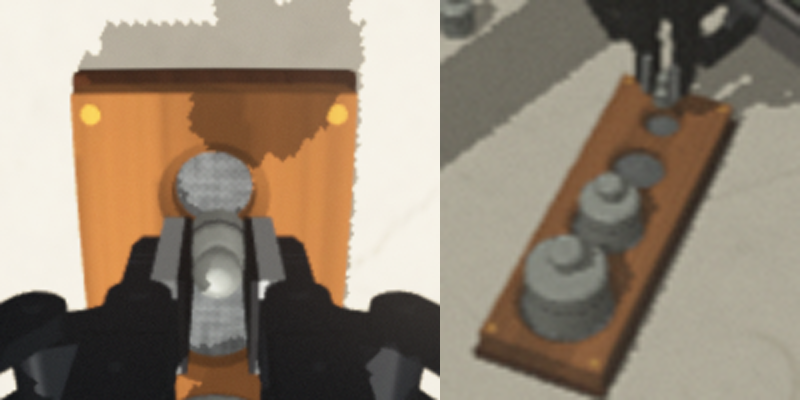

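The crop shows the 50 g weight upright between the pads, above the block. Its own socket is just ahead at (213,185), and the two larger weights are seated.

Call:
arm_command --series '[{"dp": [0,0.024,-0.014],"angular": [-0.0024,0,0.0022],"gripper": 8},{"dp": [0.04,0,0],"angular": [0,0,0],"gripper": 8},{"dp": [0.05,0,0],"angular": [0,0,0],"gripper": 8},{"dp": [0.05,0,0],"angular": [0,0,0],"gripper": 8},{"dp": [0.04,0,0],"angular": [0,0,0],"gripper": 8},{"dp": [0.02,0,0],"angular": [0,0,0],"gripper": 8},{"dp": [0,0,0],"angular": [0,0,0],"gripper": 8},{"dp": [0,0,0],"angular": [0,0,0],"gripper": 8}]'

```text
clock: 28.8
position: [0.6287, 0.1307, 0.0349]
ee_rot: [0.61, 0.361, 0.607, -0.359]
contact_force: [0.6, -0.3, -0.4]
width: 0.0127
```

```bash
python3 - <<'E'
from h import *
plan(.6269,.1302,.0285)
E
```

```text
t 28.8 p [0.6287 0.1307 0.0349] jaw yaw -61.27 F [ 0.6 -0.3 -0.4] w 0.0127
d [ 0.054 -0.016 -0.004] turn [ 0.0003  0.0009 -0.0026]
```

Call:
arm_command --series '[{"dp": [0,-0.013,-0.003],"angular": [0,0.0009,-0.0026],"gripper": 8},{"dp": [0.02,0,0],"angular": [0,0,0],"gripper": 8},{"dp": [0.02,0,0],"angular": [0,0,0],"gripper": 8},{"dp": [0.015,0,0],"angular": [0,0,0],"gripper": 8},{"dp": [0.015,0,0],"angular": [0,0,0],"gripper": 8},{"dp": [0,0,0],"angular": [0,0,0],"gripper": 8},{"dp": [0,0,0],"angular": [0,0,0],"gripper": 8},{"dp": [0,0,0],"angular": [0,0,0],"gripper": 8}]'

```text
clock: 29.8
position: [0.6283, 0.1305, 0.0292]
ee_rot: [0.609, 0.361, 0.607, -0.36]
contact_force: [-0.5, 0.1, 0.5]
width: 0.0128
```

```bash
python3 - <<'E'
from h import *
plan(.6269,.1302,.0285)
E
```

```text
t 29.8 p [0.6283 0.1305 0.0292] jaw yaw -61.27 F [-0.5  0.1  0.5] w 0.0128
d [ 0.005 -0.011 -0.003] turn [ 0.0003  0.0008 -0.0021]
```

Call:
arm_command --series '[{"dp": [0.006,0,0],"angular": [0,0,0],"gripper": 8},{"dp": [0,0,0],"angular": [0,0,0],"gripper": 14},{"dp": [0,0,0],"angular": [0,0,0],"gripper": 20},{"dp": [0,0,0],"angular": [0,0,0],"gripper": 32},{"dp": [0,0,0],"angular": [0,0,0],"gripper": 45},{"dp": [-0.15,0,0],"angular": [0,0,0],"gripper": 50},{"dp": [-0.3,0,0],"angular": [0,0,0],"gripper": 50},{"dp": [-0.3,0,0],"angular": [0,0,0],"gripper": 50}]'

```text
clock: 30.8
position: [0.6262, 0.1302, 0.1193]
ee_rot: [0.607, 0.36, 0.609, -0.361]
contact_force: [0.7, 0.4, -0.1]
width: 0.0496
```

```bash
python3 - <<'E'
from h import *
P,im=wcloud();q=P.reshape(-1,3)
m=(np.hypot(q[:,0]-.6269,q[:,1]-.1302)<.012)&(q[:,2]>.029)&(q[:,2]<.07);print(m.sum(),cv2.minEnclosingCircle((q[m][:,:2]*1000).astype(np.float32)),np.percentile(q[m][:,2],[10,50,99]).round(4))
ctrs(P,{"w100":(.5805,.319,.044,.01,.014,.0075)})
plan(.5805,.319,.12)
E
```

```text
354 ((628.0891723632812, 130.85675048828125), 7.972411632537842) [0.032  0.0442 0.0484]
w100 knobtop mean [582.2 316.7] 178 circ [581.7 317.4] body circ [581.4 317.4] 14.1 zmax 0.047
t 30.85 p [0.6294 0.1306 0.125 ] jaw yaw -61.27 F [2.  0.5 1.6] w 0.0497
d [ 0.04   0.397 -1.573] turn [ 0.0003  0.0015 -0.0038]
```

Call:
arm_command --series '[{"dp": [0,0.04,-0.15],"angular": [0,0.0015,-0.0038],"gripper": 60},{"dp": [0,0.07,-0.28],"angular": [0,0,0],"gripper": 60},{"dp": [0,0.07,-0.28],"angular": [0,0,0],"gripper": 60},{"dp": [0,0.07,-0.28],"angular": [0,0,0],"gripper": 60},{"dp": [0,0.07,-0.28],"angular": [0,0,0],"gripper": 60},{"dp": [0,0.05,-0.2],"angular": [0,0,0],"gripper": 60},{"dp": [0,0.02,-0.08],"angular": [0,0,0],"gripper": 60},{"dp": [0,0,0],"angular": [0,0,0],"gripper": 60}]'

```text
clock: 31.85
position: [0.5751, 0.3283, 0.1255]
ee_rot: [0.607, 0.36, 0.61, -0.36]
contact_force: [-1.4, -0.3, 0.1]
width: 0.0599
```

```bash
python3 - <<'E'
from h import *
P,im=wcloud("w7");ctrs(P,{"w100":(.5805,.319,.044,.01,.014,.0075)});plan(.5805,.319,.05)
E
```

```text
w100 knobtop mean [581.8 319.3] 281 circ [581.2 318.7] body circ [581.  318.8] 14.4 zmax 0.0468
t 31.9 p [0.5752 0.3277 0.1255] jaw yaw -61.23 F [0.4 0.6 0.2] w 0.0599
d [0.629 0.005 0.087] turn [ 0.0008 -0.002   0.0017]
```

View pics/w7.png

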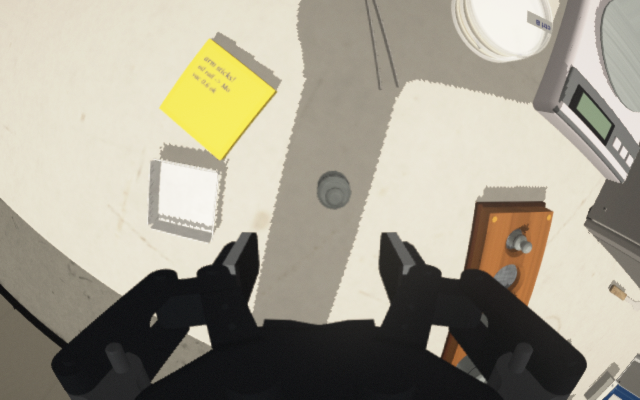

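The 100 g weight is at (333,190), clear of the tray and the note. The 50 g weight stands in its socket at (518,240).

Call:
arm_command --series '[{"dp": [0,0.009,0.088],"angular": [0.0008,-0.002,0.0017],"gripper": 60},{"dp": [0.1,0,0],"angular": [0,0,0],"gripper": 60},{"dp": [0.2,0,0],"angular": [0,0,0],"gripper": 60},{"dp": [0.2,0,0],"angular": [0,0,0],"gripper": 60},{"dp": [0.12,0,0],"angular": [0,0,0],"gripper": 60},{"dp": [0.04,0,0],"angular": [0,0,0],"gripper": 60},{"dp": [0,0,0],"angular": [0,0,0],"gripper": 60},{"dp": [0,0,0],"angular": [0,0,0],"gripper": 60}]'

```text
clock: 32.9
position: [0.5843, 0.3126, 0.0427]
ee_rot: [0.607, 0.363, 0.606, -0.363]
contact_force: [-0.6, 0.8, 0.4]
width: 0.0599
```

```bash
python3 - <<'E'
from h import *
plan(.581,.3188,.012)
E
```

```text
t 32.9 p [0.5843 0.3126 0.0427] jaw yaw -61.75 F [-0.6  0.8  0.4] w 0.0599
d [ 0.256  0.    -0.059] turn [-0.005   0.001  -0.0003]
```

Call:
arm_command --series '[{"dp": [0,0,-0.055],"angular": [-0.005,0.001,0],"gripper": 60},{"dp": [0.06,0,0],"angular": [0,0,0],"gripper": 60},{"dp": [0.08,0,0],"angular": [0,0,0],"gripper": 60},{"dp": [0.08,0,0],"angular": [0,0,0],"gripper": 60},{"dp": [0.04,0,0],"angular": [0,0,0],"gripper": 60},{"dp": [0,0,0],"angular": [0,0,0],"gripper": 52},{"dp": [0,0,0],"angular": [0,0,0],"gripper": 44},{"dp": [0,0,0],"angular": [0,0,0],"gripper": 44}]' --grip_force 40

```text
clock: 33.9
position: [0.5816, 0.3195, 0.0105]
ee_rot: [0.609, 0.361, 0.608, -0.359]
contact_force: [0.1, -1.3, 0.2]
width: 0.0439
```

```bash
python3 - <<'E'
from h import *
plan(.581,.3188,.012)
E
```

```text
t 33.9 p [0.5816 0.3195 0.0105] jaw yaw -61.24 F [ 0.1 -1.3  0.2] w 0.0439
d [-0.012 -0.007  0.003] turn [ 0.0007  0.     -0.0016]
```

Call:
arm_command --series '[{"dp": [-0.016,-0.006,0],"angular": [0,0,0],"gripper": 36},{"dp": [0,0,0],"angular": [0,0,0],"gripper": 28},{"dp": [0,0,0],"angular": [0,0,0],"gripper": 20},{"dp": [0,0,0],"angular": [0,0,0],"gripper": 20},{"dp": [0,0,0],"angular": [0,0,0],"gripper": 20},{"dp": [0,0,0],"angular": [0,0,0],"gripper": 20},{"dp": [-0.05,0,0],"angular": [0,0,0],"gripper": 20},{"dp": [-0.1,0,0],"angular": [0,0,0],"gripper": 20}]'

```text
clock: 34.9
position: [0.5803, 0.3187, 0.0308]
ee_rot: [0.609, 0.36, 0.608, -0.36]
contact_force: [0.8, -0.2, -1.1]
width: 0.0261
```

```bash
python3 - <<'E'
from h import *
plan(.5865,.1083,.11)
E
```

```text
t 34.9 p [0.5803 0.3187 0.0308] jaw yaw -61.24 F [ 0.8 -0.2 -1.1] w 0.0261
d [-0.661 -0.797  1.562] turn [ 0.0006 -0.     -0.0006]
```

Call:
arm_command --series '[{"dp": [-0.2,0,0],"angular": [0,0,0],"gripper": 20},{"dp": [-0.2,-0.05,0.1],"angular": [0,0,0],"gripper": 20},{"dp": [-0.2,-0.1,0.2],"angular": [0,0,0],"gripper": 20},{"dp": [-0.06,-0.12,0.24],"angular": [0,0,0],"gripper": 20},{"dp": [0,-0.12,0.24],"angular": [0,0,0],"gripper": 20},{"dp": [0,-0.12,0.24],"angular": [0,0,0],"gripper": 20},{"dp": [0,-0.12,0.24],"angular": [0,0,0],"gripper": 20},{"dp": [0,-0.06,0.12],"angular": [0,0,0],"gripper": 20}]'

```text
clock: 35.9
position: [0.5897, 0.1309, 0.1208]
ee_rot: [0.612, 0.362, 0.606, -0.356]
contact_force: [0.2, 0.6, -0.7]
width: 0.0261
```

```bash
python3 - <<'E'
from h import *
plan(.5866,.1083,.05)
E
```

```text
t 35.9 p [0.5897 0.1309 0.1208] jaw yaw -61.04 F [ 0.2  0.6 -0.7] w 0.0261
d [ 0.589 -0.121  0.151] turn [ 0.0029  0.0015 -0.0074]
```

Call:
arm_command --series '[{"dp": [0,-0.06,0.07],"angular": [0.0029,0.0015,-0.0074],"gripper": 20},{"dp": [0,-0.04,0.05],"angular": [0,0,0],"gripper": 20},{"dp": [0,0,0],"angular": [0,0,0],"gripper": 20},{"dp": [0.08,0,0],"angular": [0,0,0],"gripper": 20},{"dp": [0.15,0,0],"angular": [0,0,0],"gripper": 20},{"dp": [0.12,0,0],"angular": [0,0,0],"gripper": 20},{"dp": [0,0,0],"angular": [0,0,0],"gripper": 20},{"dp": [0,0,0],"angular": [0,0,0],"gripper": 20}]'

```text
clock: 36.9
position: [0.5857, 0.1151, 0.0764]
ee_rot: [0.608, 0.36, 0.609, -0.359]
contact_force: [-0.1, -0.2, -0.2]
width: 0.026
```

```bash
python3 - <<'E'
from h import *
plan(.5866,.1083,.028)
E
```

```text
t 36.9 p [0.5857 0.1151 0.0764] jaw yaw -61.2 F [-0.1 -0.2 -0.2] w 0.026
d [ 0.404 -0.021  0.055] turn [ 0.0012 -0.0016 -0.0001]
```

Call:
arm_command --series '[{"dp": [0,-0.021,0.053],"angular": [0.0012,-0.0016,0],"gripper": 20},{"dp": [0,0,0],"angular": [0,0,0],"gripper": 20},{"dp": [0.07,0,0],"angular": [0,0,0],"gripper": 20},{"dp": [0.1,0,0],"angular": [0,0,0],"gripper": 20},{"dp": [0.1,0,0],"angular": [0,0,0],"gripper": 20},{"dp": [0.04,0,0],"angular": [0,0,0],"gripper": 20},{"dp": [0,0,0],"angular": [0,0,0],"gripper": 20},{"dp": [0,0,0],"angular": [0,0,0],"gripper": 20}]'

```text
clock: 37.9
position: [0.5872, 0.1078, 0.0372]
ee_rot: [0.609, 0.361, 0.608, -0.36]
contact_force: [-0.9, -0.2, -1.3]
width: 0.0258
```

```bash
python3 - <<'E'
from h import *
plan(.5866,.1083,.028)
E
```

```text
t 37.9 p [0.5872 0.1078 0.0372] jaw yaw -61.33 F [-0.9 -0.2 -1.3] w 0.0258
d [ 0.076 -0.002 -0.006] turn [-0.0003  0.0004 -0.0007]
```

Call:
arm_command --series '[{"dp": [0.025,0,-0.005],"angular": [0,0,0],"gripper": 20},{"dp": [0.025,0,0],"angular": [0,0,0],"gripper": 20},{"dp": [0.025,0,0],"angular": [0,0,0],"gripper": 20},{"dp": [0.015,0,0],"angular": [0,0,0],"gripper": 20},{"dp": [0.01,0,0],"angular": [0,0,0],"gripper": 20},{"dp": [0,0,0],"angular": [0,0,0],"gripper": 20},{"dp": [0,0,0],"angular": [0,0,0],"gripper": 20},{"dp": [0,0,0],"angular": [0,0,0],"gripper": 20}]'

```text
clock: 38.9
position: [0.5879, 0.1085, 0.0294]
ee_rot: [0.61, 0.362, 0.607, -0.36]
contact_force: [-0.2, 0.8, 0.7]
width: 0.026
```

```bash
python3 - <<'E'
from h import *
plan(.5866,.1083,.028)
E
```

```text
t 38.9 p [0.5879 0.1085 0.0294] jaw yaw -61.31 F [-0.2  0.8  0.7] w 0.026
d [ 0.012 -0.011 -0.004] turn [-0.0001  0.0016 -0.0031]
```

Call:
arm_command --series '[{"dp": [0.01,0,0],"angular": [0,0,0],"gripper": 20},{"dp": [0,0,0],"angular": [0,0,0],"gripper": 28},{"dp": [0,0,0],"angular": [0,0,0],"gripper": 36},{"dp": [0,0,0],"angular": [0,0,0],"gripper": 50},{"dp": [0,0,0],"angular": [0,0,0],"gripper": 60},{"dp": [-0.15,0,0],"angular": [0,0,0],"gripper": 60},{"dp": [-0.3,0,0],"angular": [0,0,0],"gripper": 60},{"dp": [-0.3,0,0],"angular": [0,0,0],"gripper": 60}]'

```text
clock: 39.9
position: [0.5852, 0.1083, 0.1171]
ee_rot: [0.607, 0.36, 0.609, -0.361]
contact_force: [0.4, 1.3, 0.7]
width: 0.0597
```

Call:
arm_command --series '[{"dp": [-0.3,-0.15,0],"angular": [0,0,0],"gripper": 60},{"dp": [-0.3,-0.2,0],"angular": [0,0,0],"gripper": 60},{"dp": [-0.2,-0.2,0],"angular": [0,0,0],"gripper": 60},{"dp": [0,-0.2,0],"angular": [0,0,0],"gripper": 60},{"dp": [0,-0.15,0],"angular": [0,0,0],"gripper": 60},{"dp": [0,0,0],"angular": [0,0,0],"gripper": 60},{"dp": [0,0,0],"angular": [0,0,0],"gripper": 60},{"dp": [0,0,0],"angular": [0,0,0],"gripper": 60}]'

```text
clock: 40.9
position: [0.4912, 0.0556, 0.2185]
ee_rot: [0.61, 0.361, 0.607, -0.359]
contact_force: [-0.6, -0.3, 0.3]
width: 0.0602
```

```bash
python3 - <<'E'
from h import *
P,im=wcloud("w9");q=P.reshape(-1,3);block(P,im)
for n,x,y,r,sh,H in(("500",.4752,.0482,.034,.060,.078),("200",.5366,.0812,.028,.052,.068),("100",.5863,.1082,.02,.046,.060),("50",.6269,.1302,.013,.034,.046)):
    m=(np.hypot(q[:,0]-x,q[:,1]-y)<r)&(q[:,2]>sh-.004)&(q[:,2]<.095);c,rr=cv2.minEnclosingCircle((q[m][:,:2]*1000).astype(np.float32))
    t=q[m];t=t[t[:,2]>H-.003]
    print(n,"off",np.round(np.array(c)-[x*1000,y*1000],1),"r",round(rr,1),"knob-body",(t[:,:2].mean(0)*1000-c).round(1),"top",np.percentile(t[:,2],50).round(4),"want",H)
plan(.5,.1,.2)
E
```

```text
block 11241 [544.7  85.6] [250.5  85.2] 28.53 0.0273
500 off [0.7 0.5] r 27.5 knob-body [1.1 0.7] top 0.079 want 0.078
200 off [1.  0.1] r 20.8 knob-body [ 0.4 -0. ] top 0.0687 want 0.068
100 off [1.1 0.6] r 14.1 knob-body [-0.6 -0.3] top 0.0605 want 0.06
50 off [0.8 0.5] r 8.2 knob-body [-0.8 -0.8] top 0.0461 want 0.046
t 40.95 p [0.4913 0.0556 0.2185] jaw yaw -61.28 F [-0.7 -0.1 -0.7] w 0.0601
d [ 0.155  0.241 -0.29 ] turn [ 0.0002  0.0014 -0.0028]
```

View pics/w9.png

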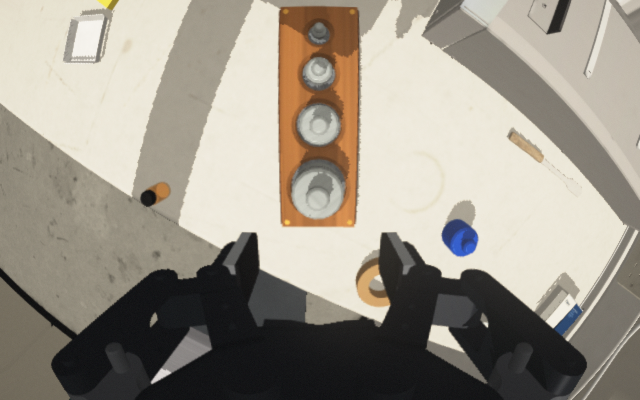

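All four weights stand in their sockets, at about (318,190), (318,125), (318,70) and (318,32), largest to smallest. They are centred within about 1.3 mm, and their tops are within 1 mm of the fully down height. The arm is clear, so I'm handing in.

```bash
python3 -c "
from rig import sign_off; print(sign_off())"
```

```text
the job is handed in; nothing more can be done
None
```

All four steel weights are back in the block in order of size (500, 200, 100, 50 g). Each was held by its cylinder, lowered onto the felt and released, and I handed the job in at about 41 s. I left the blue look-alike alone.

- **Last check (wrist camera):** each weight is within about 1.3 mm of its socket centre. The knob tops are within 1 mm of the fully-down height. All four look upright, with each knob within about 1.3 mm of its body centre, and the arm is well clear of them.
- **Disagreement between cameras:** the scene and side cameras differed by about 6 mm in y. The wrist camera lay between them, so I used it for the final grasp and socket positions.
- **Grip reading on the 50 g weight:** the finger opening read 12.9 mm on a 16 mm cylinder, lower than expected. A depth check showed the weight was lifted and held, and it seated correctly.

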